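# Press a hose tap together in the bench locking clamp

## Robot

A 7-joint arm with a two-finger parallel gripper is mounted at the origin on the work surface. World frame = base frame: x ahead of the robot, y to its left, z up, the work surface at z = 0. Lengths are in mm, angles in rad, forces in N, time in s.
With the tool pointing down it reaches from about 400 to 850 mm from the base axis. Payload 4.5 kg.
Tool frame: the origin (TCP) lies on the front face of the gripper's body, between the roots of the fingers; the fingertips stand env.tip_reach ahead of it and the grasp point (between the pads) lies 54 mm ahead of it (env.tip_reach is the distance from the TCP to the fingertips, in mm); z points along the fingers, y is the line along which they close (so a half turn about z gives the same grasp; the last joint's range is limited). The gripper opens to 85 mm and grips with 20 to 120 N. Pads are 22 mm wide; open, the fingers measure 114 mm over their backs; the gripper's body (76 mm by 85 mm) begins 54 mm behind the grasp point. The pads swing forward as they close: fully open they stand 13 mm farther back than shut.
Start: joints at [1.238, 0.689, -0.195, 1.565, 0.157, 0.902, -0.215], TCP at [224.171, -583.433, 303.917] pointing down, gripper open.
Joint ranges: [-3.01, 3.01], [-0.46, 2.08], [-1.47, 1.51], [0.13, 2.56], [-1, 4.14], [0.04, 2.09], [-2.66, 2.66]. Speed limits (rad/s): [2.57, 2.57, 3.14, 3.14, 3.14, 3.14, 3.14].

## Interface

Orientations are given as a rotation vector (axis times angle).
In Python, from cell import env gives the robot as it stands.
- The arm moves only by the shell command python3 -m creep 'ROWS' [FORCE]. ROWS is JSON, a list of rows, each a list of 7 numbers: the shift along the world's x, y, z in mm, then the turn, a rotation vector about the world's x, y, z in rad, then the opening in per cent of the stroke, from 0 (shut) to 100 (fully open). In form: [[dx, dy, dz, wx, wy, wz, fingers], ...]. A call has 1 to 5 rows; each row shifts and turns the commanded pose from where the row before left it; what a row does not reach is not made up. A row lasts 1/8 s, in which the tool goes at most 62.5 mm and 10.7 degrees, less where a joint would pass 70% of its speed; a pose out of reach is approached as far as the arm can. A call is refused whole if a number of a shift passes 62.5 or a number of a turn 0.188, either way. A call with a gripper value outside its range is refused whole. The fingers move at their own pace and stop on an object; FORCE is the grip in N (left out, the last holds). Time passes only in rows, so rows that do not move let the fingers close. It gives the time, the measured TCP pose, the force, the opening and the grip force at its end, in the units of the state.
- env.read_state(): the state, without advancing time (a new reading comes with each control period).
- env.grab_frame(name): name is "scene" or "top" or "wrist"; returns (picture, depth): 384x512x3 uint8, red, green, blue; 384x512 float32, mm along the optical axis (not along the pixel's ray), 0 where there is no reading.
- env.camera_info(name): a dict with "vertical_fov" (degrees; the focal length in pixels is half the picture's height over the tangent of half this angle, whatever the lens; pixels are square), "cx", "cy" (the principal point, pixels), "dist" ([k1, k2, p1, p2, k3] as OpenCV has them; the pictures are not rectified), "view" (4x4, takes a point from world to camera coordinates); the wrist camera has in their place "mount" (4x4, takes a point from camera to tool coordinates, whose origin is the TCP and whose axes are the flange's). Camera axes: x right, y up, looking along -z (the intrinsics and any distortion apply to the point x, -y, -z); pixel columns grow to the right and rows downward; lengths in mm; the calibration is good to about 2 mm. A picture is of the moment at which its call begins: read the wrist's pose just before it. camera_info takes no time and is no camera call.
- env.close_job(): hands the job in; it is judged then, once.
Trained networks look in the newest picture that a camera, given by its name, has taken for a name from the list of things; names that differ only in an ending like _2 or _b are one class to them, and where a whole thing is asked for, a point or a joint stands for the part that bears it (a point fixed in the world has none). Each returns a list of dicts, best first, with "score" (0 to 1); they miss things now and then, are a little off and sometimes report something else, mostly with a low value. They report only what shows in the picture. A call takes as long as a camera call.
- env.outline_of(camera, name): "pixels" (384x512 bool, what is visible of it) and "box" ([centre column, centre row, width, height] in pixels, round what is visible of it).
The state is a dict: "time_s": time; "joints": joint angles; "joint_velocities": joint speeds; "effort": joint torques, N m; "tcp_pos": TCP position; "tcp_rot": TCP orientation; "ft_force": force on the tool from outside, world axes, zero at the start; "ft_torque": the same for the moment, N m; "opening": opening from 0.0 (shut) to 1.0 (fully open); "finger_force": force on a finger pad.
Only numpy, scipy, OpenCV 4.12 (cv2) and the standard library are available. Lean on these libraries where they do the work, as an engineer would, in place of code of your own. Each camera call takes 0.05 s, during which the arm holds its last target. There are 200 camera calls.

## Task

The grey nozzle of the white hose tap has worked out of its body. Stand the tap on the little shelf between the pads of the bench locking clamp and let go of it, squeeze the clamp's blue handle shut until it goes over centre and stays locked by itself, so that the nozzle is pressed fully home; then flick the red release lever to free the tap, leaving it standing on the shelf with the clamp sprung open. Feel your way: never force the clamp, ease the handle onto its stop without leaning on it, set the tap down gently, and leave the other things on the bench where they are.

Things in the scene. Friction and masses are not known exactly. Their poses are not given: they have to be found in the camera images.
- clamp: Bench locking clamp: steel locking C-clamp pliers lying flat on a 215 x 105 mm base plate, fixed to the bench. Origin: on the bench under the jaw rivet; x along the pliers to the jaws, y the way moving jaw and handle open, z up. Works in a level plane 60 mm up; its bars span 49 to 71 mm, nothing over 74 mm. Fixed arm and screw lie at -y, ending at x = -142 mm. Never push any of it with over 25 N.
- pad_face (a point): Centre of the face of the fixed jaw's rubber pad, 24 mm wide, 60 mm up, at clamp (80, -26) mm, looking to clamp +y (up to 0.6 mm off, as its spindle was last set; yields 1 mm per 80 N). Axes as the clamp's. The moving jaw's pad faces it at about y = +46 mm when open and closes by more than 20 mm. From clamp x = 32 mm outwards the room beside the pads is free.
- rest_top (a point): Middle of the top of the small aluminium shelf between the pads, 44 mm (clamp x) by 56 mm (clamp y), fixed at clamp (80, -1) mm, 40 mm above the bench. A tap standing on it has its nozzle at the height of the pads. Axes as the clamp's.
- rest: The same aluminium shelf as a body; origin and axes as point rest_top. A tap must not be pressed on it with over 40 N.
- tap: White hose tap with yellow rings, 0.12 kg: upright block 28 x 28 x 40 mm with an 8 mm higher button; origin: centre of underside, z up. Grey barbed nozzle (11 mm thick, 20 mm flange) points along +x, axis 20 mm up. Home, the tap is 52 mm long (x -14 to +38); now 5 to 6 mm longer, orange neck showing. Hold it by its y faces, upper half. Fits the pads with x along clamp y, nozzle to either jaw.
- nozzle (a joint): How far the nozzle has been pushed in, m: 0 to 0.0012 at the start (proud), 0.006 fully home. It moves under about 30 N along its axis and stays where it is left. The closing jaw also slides the tap along the shelf against the fixed pad.
- handle_bar (a joint): Angle of the blue handle to the moving jaw, rad: 0 sprung open, grows when shut. Locks somewhere from 0.70 to 0.90, by how the link's foot sits: to be felt. Push at the grip 2 to 3 N, 9 to 15 N as the nozzle goes in, fading to nothing at dead centre; 4 mm on comes the stop. Short of dead centre it springs open. Nozzle home, pushing handle or lever with over 13 N is leaning on it: not allowed.
- handle_grip (a point): A good place to push: on the outer face (clamp +y side) of the blue grip, 60 mm up, 146 mm from the handle's pin (pin at (146, -18.5) mm in these axes), 25 mm from its end. Grip 22 mm tall, 13 mm thick. Axes are the handle's: y outward, x to the pin, along the clamp's at about dead centre. Open near clamp (-130, 121 to 130) mm, turned -0.52 rad; at the stop near (-150, 45 to 66) mm.
- handle_pin (a point): Pin that joins the handle to the moving jaw, 60 mm up; axes as the handle's. Near clamp (-13, 36.5) mm open, it shifts with the jaw to (-4, 38) mm shut, faster at first (as the square of the handle's turn from dead centre).
- lever_arm (a joint): Angle of the red release lever in the handle, rad: 0 at rest (sprung), up to 0.40 as its tail is pushed towards the handle (clamp +y). When the clamp is locked, after 0.06 of free play its nose pushes the toggle link back; at about 0.1 (9 mm at the tail) the dead centre is broken and handle and jaw spring open. Needs 1 to 3 N at the tail.
- lever_tip (a point): Point on the inner face (clamp -y side) of the red lever's tail, 8 mm from its end, 60 mm up; the tail is 14 mm tall, 6 mm thick and stands 20 mm out past the handle's end. Axes are the lever's, y outward. Locked it lies near clamp (-189, 0 to 26) mm; the space on its clamp -y side is free: push it from there towards clamp +y.
- spare: Green hose tap with black rings, same size as the white one, nozzle already home, on the tile. Not part of the job. Origin: centre of its underside.
- rack: Green test tube rack 75 x 190 x 60 mm with three capped tubes. Leave it alone. Origin: centre of its underside.
- spray: White spray bottle with red trigger, 74 mm wide, 190 mm tall. Leave it alone. Origin: centre of its underside.
- beaker: Clear beaker 72 mm wide, 95 mm tall, with swabs. Leave it alone. Origin: centre of its underside.
- petri: Petri dish 90 mm wide, 15 mm tall. Leave it alone. Origin: centre of its underside.
- petris: Stack of three petri dishes, 90 mm wide, 45 mm tall. Leave it alone. Origin: centre of its underside.
- snapbox: White box with pink lid, 116 x 156 x 50 mm. Leave it alone. Origin: centre of its underside.
- pipette: White micropipette with blue button, 250 mm long, lying. Leave it alone. Origin: centre of its underside.

How it is judged:
By the outcome, as a careful person would: the job done as asked, in the order asked, and still so for the second after the job is handed in, with the robot touching nothing.
It also fails if it takes over 72 s, if anything falls off the work surface, if the arm or the gripper's body presses on something with over 40 N, if the wrist force passes 120 N, or if a joint passes its speed limit or range.

## Working session

There is one attempt and no reset: what is moved stays moved. The work goes in short steps, Python scripts to look and compute and a shell command to move; the robot and the scene stay as the last step left them, time stands still between calls to the robot, and variables do not carry over. Pictures are saved under pics/ and viewed, at most 10 in all, crops included, and the job is handed in when it is done.

```bash
ls; mkdir -p pics; cat > h.py <<'E'
import numpy as np, cv2
from cell import env
from scipy.spatial.transform import Rotation as R
def K(ci):
    f=192/np.tan(np.radians(ci["vertical_fov"])/2); return np.array([[f,0,ci["cx"]],[0,f,ci["cy"]],[0,0,1.]])
def c2w(name,st=None):
    ci=env.camera_info(name)
    if "view" in ci: return ci,np.linalg.inv(np.array(ci["view"]))
    st=st or env.read_state(); T=np.eye(4); T[:3,:3]=R.from_rotvec(st["tcp_rot"]).as_matrix(); T[:3,3]=st["tcp_pos"]
    return ci,T@np.array(ci["mount"])
def cloud(name,depth,st=None):
    ci,M=c2w(name,st); v,u=np.mgrid[:384,:512]
    p=cv2.undistortPoints(np.stack([u,v],-1).reshape(-1,1,2).astype(float),K(ci),np.array(ci["dist"],float)).reshape(384,512,2)
    d=depth.astype(float); P=np.stack([p[...,0]*d,-p[...,1]*d,-d,np.ones_like(d)],-1)
    W=(P@M.T)[...,:3]; W[depth<=0]=np.nan; return W
def ray(name,u,v,z,st=None):
    ci,M=c2w(name,st); p=cv2.undistortPoints(np.array([[[u,v]]],float),K(ci),np.array(ci["dist"],float))[0,0]
    d=M[:3,:3]@np.array([p[0],-p[1],-1]); o=M[:3,3]; return o+d*(z-o[2])/d[2]
def proj(name,P,st=None):
    ci,M=c2w(name,st); q=(np.linalg.inv(M)@np.r_[P,1])[:3]; q=q*[1,-1,-1]
    return cv2.projectPoints(q.reshape(1,3),np.zeros(3),np.zeros(3),K(ci),np.array(ci["dist"],float))[0][0,0]
E
cat > look.py <<'E'
from h import *
import sys
ims=[]
for n in ["scene","top"]:
    im,d=env.grab_frame(n); np.savez(n+".npz",im=im,d=d); W=cloud(n,d); ims.append(im)
    for k in ["clamp","tap","spare","rest","handle_bar","lever_arm","rack","spray","beaker","petri","petris","snapbox","pipette"]:
        for r in env.outline_of(n,k)[:2]:
            P=W[r["pixels"]]; P=P[~np.isnan(P[:,0])]
            print(n,k,round(r["score"],2),np.round(r["box"]),len(P),np.round(np.median(P,0)) if len(P) else "",np.round(np.percentile(P,[2,98],axis=0)).tolist() if len(P) else "")
    cv2.imwrite(f"pics/{n}0.png",cv2.resize(im[...,::-1],(800,600)))
print(env.tip_reach,env.read_state())
E
python3 look.py
```

```text
pics
scene clamp 0.78 [250. 196. 118.  56.] 2428 [526.  55.  60.] [[440.0, -38.0, 3.0], [638.0, 206.0, 72.0]]
scene tap 0.62 [252. 197. 114.  57.] 2524 [526.  54.  59.] [[437.0, -39.0, -0.0], [637.0, 208.0, 72.0]]
scene tap 0.59 [118. 262.  23.  19.] 259 [ 497. -326.   34.] [[456.0, -340.0, 5.0], [528.0, -312.0, 56.0]]
scene spare 0.65 [155. 241.  17.  18.] 194 [ 505. -222.   37.] [[487.0, -236.0, 7.0], [527.0, -202.0, 54.0]]
scene rest 0.47 [278. 191.  59.  18.] 417 [606. 140.  66.] [[556.0, 73.0, 52.0], [645.0, 224.0, 73.0]]
scene handle_bar 0.84 [278. 187.  63.  20.] 473 [606. 143.  66.] [[541.0, 73.0, 50.0], [647.0, 235.0, 73.0]]
scene lever_arm 0.64 [240. 259.  29.  30.] 606 [675. -69.  15.] [[638.0, -107.0, 11.0], [706.0, -27.0, 18.0]]
scene lever_arm 0.43 [302. 183.   7.   6.] 32 [629. 227.  63.] [[624.0, 210.0, 55.0], [636.0, 238.0, 67.0]]
scene rack 0.9 [277. 265.  68.  72.] 2717 [774. -34.  59.] [[724.0, -110.0, 1.0], [805.0, 79.0, 99.0]]
scene spray 0.96 [153. 310.  43.  70.] 1895 [ 729. -353.  118.] [[663.0, -383.0, 5.0], [746.0, -316.0, 188.0]]
scene spray 0.57 [214. 210
[... 2406 characters left out ...]
 1.4, 'joints': array([ 1.2377957 ,  0.68908366, -0.19464595,  1.56533535,  0.15728076,
        0.9024649 , -0.21506064]), 'joint_velocities': array([ 0.00067273, -0.00014907,  0.00068426, -0.00233496, -0.00106443,
       -0.00047648, -0.00106715]), 'effort': array([ 1.30072622e-04, -5.39539003e+01, -1.26683906e+00, -1.58878917e+01,
        1.00255979e-02,  1.45907390e-03,  3.61106856e-05]), 'tcp_pos': array([ 224.19719614, -583.41425754,  303.9186324 ]), 'tcp_rot': array([3.08880435e+00, 5.73068891e-01, 1.15725943e-04]), 'ft_force': array([ 0.2417327 , -0.2648758 ,  0.38003479]), 'ft_torque': array([-0.00175842, -0.00399278, -0.02715339]), 'finger_force': 0.0, 'opening': 1.0026968005071966}
```

```bash
python3 - <<'E'
import numpy as np,cv2
im=np.load("top.npz")["im"][...,::-1]
a=cv2.resize(im[180:280,170:410],(800,333),interpolation=cv2.INTER_CUBIC)
im=np.load("scene.npz")["im"][...,::-1]
b=cv2.resize(im[150:290,90:330],None,fx=800/240,fy=800/240,interpolation=cv2.INTER_CUBIC)[:267+200]
cv2.imwrite("pics/a.png",np.vstack([a,b])[:600] if 0 else cv2.resize(np.vstack([a,b]),(600,600)))
E
```

```text
(no output)
```

View pics/a.png

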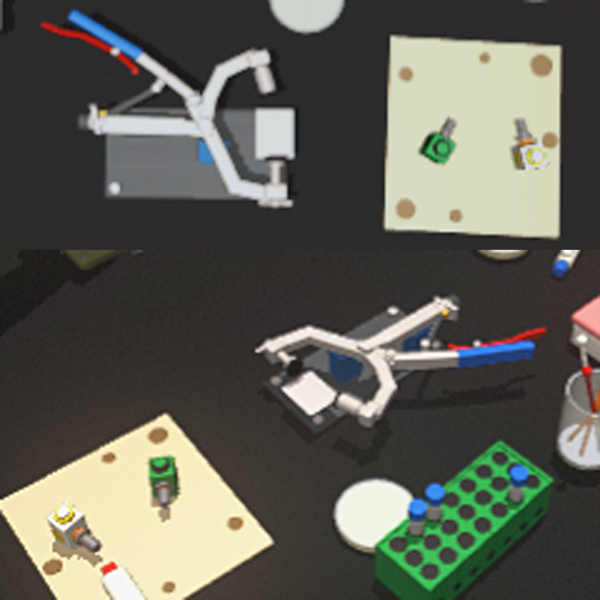

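The top view (left = world +y, up = world +x) shows the clamp with its jaws towards world −y. The white tap is on the tile near (493,−316), with its nozzle towards about world +x. The shelf is near (512,−25). I'll go above the tap.

```bash
python3 -m creep '[[54,53,-10,0,0,0,100],[54,53,-10,0,0,0,100],[54,53,-10,0,0,0,100],[54,53,-10,0,0,0,100],[40,53,-10,0,0,0,100]]' 30; cat > w.py <<'E'
from h import *
import sys
st=env.read_state(); im,d=env.grab_frame("wrist"); np.savez("wrist.npz",im=im,d=d); W=cloud("wrist",d,st)
print(np.round(st["tcp_pos"],1),np.round(st["tcp_rot"],3),env.camera_info("wrist")["mount"])
for k in sys.argv[2:]:
    for r in env.outline_of("wrist",k)[:2]:
        P=W[r["pixels"]]; P=P[~np.isnan(P[:,0])]
        print(k,round(r["score"],2),np.round(r["box"]),len(P),np.round(np.median(P,0)) if len(P) else "",np.round(np.percentile(P,[2,98],axis=0)).tolist() if len(P) else "")
cv2.imwrite(f"pics/{sys.argv[1]}.png",cv2.resize(im[...,::-1],(800,600)))
E
python3 w.py w1 tap nozzle spare
```

```text
time_s: 2.02
tcp_pos: [440.2, -359.3, 261.9]
tcp_rot: [3.088, 0.573, 0.003]
ft_force: [0.5, -0.2, -0.2]
opening: 1.0
finger_force: 0.0
[ 440.2 -359.3  261.9] [3.088e+00 5.730e-01 3.000e-03] [[-6.13063998e-04  9.59315917e-01  2.82334193e-01  7.20549934e+01]
 [ 9.99999580e-01  3.95768529e-04  8.26668176e-04 -8.65163976e-02]
 [ 6.81296951e-04  2.82334581e-01 -9.59315756e-01 -7.00007048e+01]
 [ 0.00000000e+00  0.00000000e+00  0.00000000e+00  1.00000000e+00]]
tap 0.89 [239. 115.  30.  56.] 1170 [ 495. -322.   45.] [[475.0, -339.0, 6.0], [529.0, -311.0, 55.0]]
nozzle 0.75 [241. 102.  22.  29.] 329 [ 516. -319.   32.] [[504.0, -327.0, 26.0], [530.0, -312.0, 36.0]]
spare 0.69 [148.  79.  58.  50.] 1638 [ 500. -224.   44.] [[481.0, -236.0, 7.0], [527.0, -202.0, 55.0]]
```

View pics/w1.png

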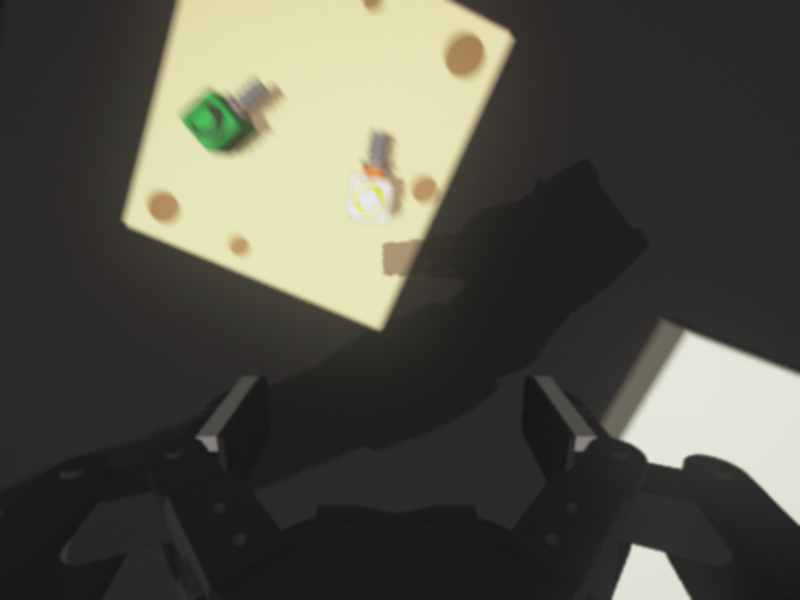

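The white tap shows at about (370,200) px. Its orange neck and nozzle point up to (381,132), so it is nearly aligned with tool x. Now I'll work out its pose from the depth.

```bash
cat > tapfit.py <<'E'
from h import *
z=np.load("wrist.npz"); W=cloud("wrist",z["d"]); 
r=env.outline_of("wrist","tap")[0]["pixels"]; n=env.outline_of("wrist","nozzle")[0]["pixels"]
r=cv2.dilate(r.astype(np.uint8),np.ones((5,5)))>0
P=W[r]; P=P[~np.isnan(P[:,0])]
zt=np.percentile(P[:,2],99); print("ztop",zt)
B=P[(P[:,2]>zt-14)]; 
(c,s,a)=cv2.minAreaRect(B[:,:2].astype(np.float32)); print("block rect",c,s,a,len(B), "tile z",np.percentile(P[:,2],[1,5,10]))
N=W[n]; N=N[~np.isnan(N[:,0])]; 
g=N[(N[:,2]>zt-34)&(N[:,2]<zt-15)][:,:2]; d=g.mean(0)-np.array(c); print("noz",g.mean(0),"yaw",np.arctan2(d[1],d[0]),"end",((g-c)@(d/np.linalg.norm(d))).max())
E
python3 tapfit.py
```

```text
ztop 54.775497337625595
block rect (486.3700256347656, -324.1846618652344) (27.768991470336914, 27.95427131652832) 11.952284812927246 744 tile z [4.53624094 5.23368192 5.59011271]
noz [ 514.97463456 -318.35113476] yaw 0.20117788460963767 end 43.366736855745856
```

```bash
python3 - <<'E'
from h import *
# clamp yaw / rest from top cloud
z=np.load("top.npz"); W=cloud("top",z["d"]); P=W.reshape(-1,3)
m=(P[:,0]>470)&(P[:,0]<560)&(P[:,1]>-70)&(P[:,1]<30)&(abs(P[:,2]-40)<5); Q=P[m]
print("rest",cv2.minAreaRect(Q[:,:2].astype(np.float32)),Q.mean(0),len(Q))
# base plate edge: points z 2..20 around
m=(P[:,0]>400)&(P[:,0]<600)&(P[:,1]>-70)&(P[:,1]<230)&(P[:,2]>3)&(P[:,2]<30); Q=P[m]
print("base",cv2.minAreaRect(Q[:,:2].astype(np.float32)),np.percentile(Q[:,2],[10,50,90]))
E
```

```text
rest ((510.7943420410156, -24.520767211914062), (54.8032341003418, 43.43644332885742), 0.06992343813180923) [511.48351718 -24.41816962  40.81332718] 302
base ((499.5501708984375, 80.33499145507812), (198.72299194335938, 299.2427673339844), 0.465734601020813) [ 3.50730064  8.01023246 11.46518668]
```

```bash
python3 -m creep '[[16,12,-40,0,0,-0.054,80],[15,12,-40,0,0,-0.054,80],[15,11,-30,0,0,-0.054,80],[0,0,-20,0,0,0,80],[0,0,-20,0,0,0,80]]'
```

```text
time_s: 2.95
tcp_pos: [483.3, -327.6, 111.2]
tcp_rot: [3.124, 0.316, -0.001]
ft_force: [0.6, -0.6, 0.8]
opening: 0.801
finger_force: 0.0
```

```bash
python3 -m creep '[[3,3.4,-10,0,0,0,80],[0,0,-10,0,0,0,80],[0,0,0,0,0,0,80]]'; python3 w.py w2 tap; python3 tapfit.py
```

```text
time_s: 3.32
tcp_pos: [486.9, -322.4, 91.6]
tcp_rot: [-3.125, -0.32, 0.001]
ft_force: [0.2, 0.7, 0.5]
opening: 0.801
finger_force: 0.0
[ 486.9 -322.4   91.6] [-3.125e+00 -3.200e-01  1.000e-03] [[-6.10933042e-04  9.59278335e-01  2.82461862e-01  7.20378977e+01]
 [ 9.99999514e-01  3.67551837e-04  9.14630490e-04 -1.07013596e-01]
 [ 7.73565837e-04  2.82462284e-01 -9.59278093e-01 -7.00022720e+01]
 [ 0.00000000e+00  0.00000000e+00  0.00000000e+00  1.00000000e+00]]
tap 0.67 [258. 230.  62. 121.] 5182 [ 499. -321.   45.] [[478.0, -337.0, 21.0], [529.0, -311.0, 54.0]]
ztop 55.3164431069927
block rect (488.8748474121094, -325.01318359375) (28.546358108520508, 27.996667861938477) 11.671415328979492 3011 tile z [ 5.95613081  6.68256745 12.76533994]
noz [ 517.25199859 -318.95693941] yaw 0.21026522900956227 end 43.153685044814225
```

```bash
python3 -m creep '[[1,-2,0,0,0,0,80],[0,0,0,0,0,0,25],[0,0,0,0,0,0,25],[0,0,0,0,0,0,25],[0,0,0,0,0,0,25]]' 40
```

```text
time_s: 4.15
tcp_pos: [488.4, -324.2, 92.0]
tcp_rot: [3.125, 0.321, 0.0]
ft_force: [0.2, 0.6, 2.5]
opening: 0.321
finger_force: 40.2
```

```bash
python3 -m creep '[[0,0,0,0,0,0,20],[0,0,0,0,0,0,20],[0,0,15,0,0,0,20],[0,0,40,0,0,0,20],[0,0,50,0,0,0,20]]' 40; python3 w.py w3 tap; python3 tapfit.py
```

```text
time_s: 4.78
tcp_pos: [487.5, -323.6, 197.6]
tcp_rot: [-3.124, -0.321, 0.003]
ft_force: [1.1, -0.6, -0.4]
opening: 0.322
finger_force: 39.6
[ 487.5 -323.6  197.6] [-3.124e+00 -3.210e-01  3.000e-03] [[-6.18455958e-04  9.59277336e-01  2.82465237e-01  7.20378713e+01]
 [ 9.99999513e-01  3.75908780e-04  9.12872983e-04 -1.07030636e-01]
 [ 7.69517200e-04  2.82465664e-01 -9.59277101e-01 -7.00021788e+01]
 [ 0.00000000e+00  0.00000000e+00  0.00000000e+00  1.00000000e+00]]
tap 0.65 [253. 232.  58. 122.] 5385 [ 498. -320.  150.] [[475.0, -336.0, 120.0], [529.0, -309.0, 160.0]]
ztop 164.84388280606348
block rect (491.0439147949219, -325.9018249511719) (27.940147399902344, 29.703205108642578) 11.768694877624512 3192 tile z [  3.20291845  10.36790223 126.91775411]
noz [ 519.78624788 -320.05002374] yaw 0.2008500862157747 end 43.32076868853576
```

```bash
python3 -m creep '[[0,30,15,0,0,-0.05,20],[0,60,15,0,0,-0.05,20],[0,62,0,0,0,-0.05,20],[0,62,0,0,0,-0.05,20],[0,62,0,0,0,0,20]]'; python3 -m creep '[[0,50,0,0,0,0,20],[0,20,0,0,0,0,20],[0,0,0,0,0,0,20]]'; python3 w.py w4 tap rest clamp handle_bar lever_arm
```

```text
time_s: 5.6
tcp_pos: [487.2, -46.1, 225.7]
tcp_rot: [3.141, 0.007, -0.004]
ft_force: [1.4, -0.7, -1.7]
opening: 0.319
finger_force: 39.8
time_s: 5.98
tcp_pos: [487.4, 23.8, 225.8]
tcp_rot: [-3.141, -0.014, 0.004]
ft_force: [0.5, -0.6, -0.9]
opening: 0.319
finger_force: 39.9
[487.4  23.8 225.8] [-3.141 -0.014  0.004] [[-6.09058996e-04  9.59232818e-01  2.82616402e-01  7.20146621e+01]
 [ 9.99999458e-01  3.45654955e-04  9.81878928e-04 -1.26101651e-01]
 [ 8.44162731e-04  2.82616847e-01 -9.59232508e-01 -7.00025578e+01]
 [ 0.00000000e+00  0.00000000e+00  0.00000000e+00  1.00000000e+00]]
tap 0.88 [253. 232.  58. 118.] 5235 [499.  24. 178.] [[476.0, 11.0, 154.0], [529.0, 37.0, 188.0]]
rest 0.81 [306. 164.  50.  57.] 2801 [514. -24.  40.] [[485.0, -46.0, 8.0], [539.0, -3.0, 41.0]]
clamp 0.73 [163. 127. 325. 254.] 27662 [528.  93.  66.] [[442.0, -26.0, 7.0], [625.0, 189.0, 73.0]]
handle_bar 0.69 [106.  76. 212. 147.] 6568 [597. 141.  69.] [[536.0, 72.0, 0.0], [632.0, 206.0, 73.0]]
lever_arm 0.7 [ 62.  52. 123.  74.] 1081 [610. 173.  65.] [[579.0, 132.0, 56.0], [624.0, 208.0, 68.0]]
lever_arm 0.7 [252. 233.  54. 120.] 5215 [499.  24. 178.] [[476.0, 11.0, 154.0], [529.0, 37.0, 188.0]]
```

View pics/w4.png

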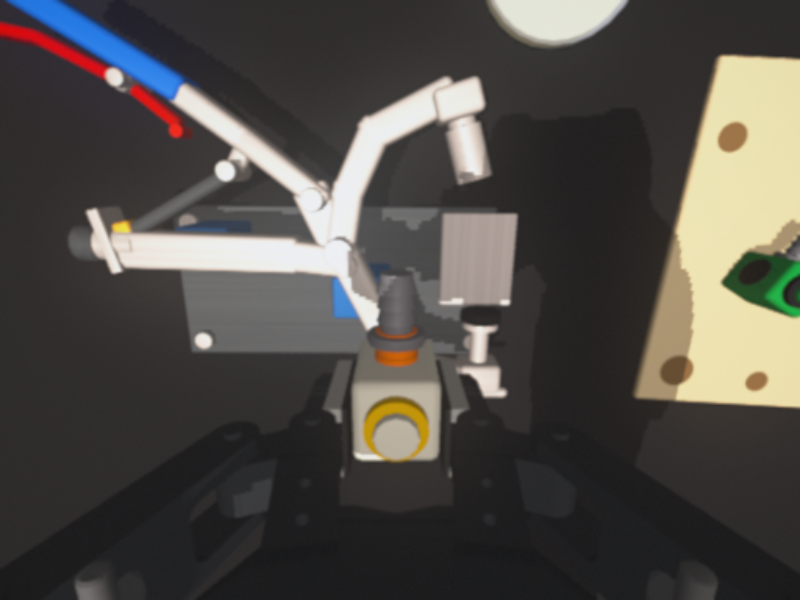

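The shelf shows at (442–517, 212–303) px, with the fixed pad below it at (480,315) and the moving pad above at (470,165). The tap hangs straight in the grip. Next I'll fit the shelf and the clamp axes.

```bash
python3 - <<'E'
from h import *
z=np.load("wrist.npz"); st=env.read_state(); W=cloud("wrist",z["d"],st); P=W.reshape(-1,3); P=P[~np.isnan(P[:,0])]
m=(P[:,0]>475)&(P[:,0]<550)&(P[:,1]>-60)&(P[:,1]<10)&(abs(P[:,2]-40)<3); Q=P[m]
print("rest",cv2.minAreaRect(Q[:,:2].astype(np.float32)),Q.mean(0),len(Q),np.percentile(Q[:,:2],[1,99],axis=0))
m=(abs(P[:,2]-9)<6)&(P[:,0]>420)&(P[:,0]<580)&(P[:,1]<220)&(P[:,1]>-80); Q=P[m]
print("base z",np.median(Q[:,2]),cv2.minAreaRect(Q[:,:2].astype(np.float32)))
# upper edge of base (x max) per y bin
for y in range(-20,150,15):
    q=Q[abs(Q[:,1]-y)<4]; 
    if len(q)>5: print(y,q[:,0].max().round(1),q[:,0].min().round(1),len(q))
# fixed arm edge: z 55..75, y 70..150
A=P[(P[:,2]>50)&(P[:,2]<76)&(P[:,0]>480)&(P[:,0]<545)]
for y in range(75,165,10):
    q=A[abs(A[:,1]-y)<3]
    if len(q)>5: print("arm",y,q[:,0].min().round(1),q[:,0].max().round(1),len(q))
T=P[(P[:,2]>140)&(P[:,1]>0)&(P[:,1]<50)]
B=T[T[:,2]>T[:,2].max()-12]; print("tap",cv2.minAreaRect(B[:,:2].astype(np.float32)),T[:,2].max())
E
```

```text
rest ((512.9022216796875, -28.334688186645508), (44.151371002197266, 56.01521301269531), 89.86880493164062) [514.01144634 -28.129401    40.92176389] 2724 [[485.49649973 -49.71731905]
 [540.80673934  -6.63167315]]
base z 8.844695447332413 ((508.83221435546875, 71.63172912597656), (294.99957275390625, 141.25201416015625), 89.62821960449219)
-20 542.4 438.8 254
-5 567.1 439.6 657
10 560.2 460.6 343
25 570.9 501.7 278
40 542.5 448.9 288
55 569.9 438.8 158
70 496.6 438.8 367
85 573.6 438.7 513
100 553.1 438.5 516
115 558.0 438.5 523
130 543.1 439.2 459
145 579.9 440.1 466
arm 75 511.0 530.3 171
arm 85 510.5 530.5 178
arm 95 511.8 530.9 175
arm 105 511.7 531.1 178
arm 115 511.3 532.9 185
arm 125 512.5 533.6 203
arm 135 512.3 544.9 227
arm 145 512.0 544.8 273
arm 155 513.2 541.3 244
tap ((503.6942443847656, 25.02322769165039), (12.138819694519043, 50.025115966796875), 0.4070465564727783) 255.0641201495801
```

```bash
python3 -m creep '[[9,-22,0,0,0,0,20],[9,-22,0,0,0,0,20],[0,0,0,0,0,0,20],[0,0,0,0,0,0,20]]'; python3 w.py w5 tap rest pad_face clamp; python3 tapfit.py
```

```text
time_s: 6.78
tcp_pos: [505.8, -22.0, 226.7]
tcp_rot: [-3.141, -0.007, 0.001]
ft_force: [0.3, 0.1, -1.3]
opening: 0.32
finger_force: 39.9
[505.8 -22.  226.7] [-3.141e+00 -7.000e-03  1.000e-03] [[-6.09977443e-04  9.59232939e-01  2.82615987e-01  7.20145850e+01]
 [ 9.99999458e-01  3.46762512e-04  9.81370842e-04 -1.26156800e-01]
 [ 8.43362608e-04  2.82616433e-01 -9.59232631e-01 -7.00022283e+01]
 [ 0.00000000e+00  0.00000000e+00  0.00000000e+00  1.00000000e+00]]
tap 0.57 [254. 232.  58. 123.] 5177 [518. -22. 179.] [[494.0, -34.0, 154.0], [548.0, -9.0, 189.0]]
tap 0.16 [ 80. 104. 154. 133.] 5536 [587. 131.  68.] [[535.0, 69.0, 0.0], [625.0, 176.0, 73.0]]
rest 0.66 [257. 182.  45.  56.] 1535 [524. -31.  40.] [[488.0, -46.0, 38.0], [540.0, -3.0, 41.0]]
pad_face 0.78 [136. 144. 270. 214.] 24784 [529.  91.  65.] [[444.0, -15.0, 7.0], [615.0, 178.0, 73.0]]
clamp 0.64 [138. 144. 272. 216.] 25437 [529.  91.  65.] [[444.0, -16.0, 7.0], [615.0, 179.0, 73.0]]
ztop 189.40951389303615
block rect (506.05914306640625, -21.272951126098633) (28.14339256286621, 28.098806381225586) 1.5619555711746216 3089 tile z [ -0.43294075  39.78357895 156.38242797]
noz [535.01372476 -21.17495482] yaw 0.0033844705610532344 end 43.13092151645973
```

```bash
python3 -m creep '[[1.5,-2.5,-30,0,0,0,20],[0,0,-30,0,0,0,20],[0,0,-25,0,0,0,20],[0,0,-9,0,0,0,20],[0,0,0,0,0,0,20]]'
```

```text
time_s: 7.75
tcp_pos: [507.8, -24.5, 132.7]
tcp_rot: [3.141, 0.008, -0.001]
ft_force: [0.2, -0.0, -1.1]
opening: 0.319
finger_force: 39.9
```

```bash
python3 -m creep '[[0,0,-2.5,0,0,0,20],[0,0,-2,0,0,0,20],[0,0,0,0,0,0,20]]';python3 -m creep '[[0,0,-1,0,0,0,20],[0,0,0,0,0,0,20]]'; python3 -m creep '[[0,0,-0.7,0,0,0,20],[0,0,0,0,0,0,20]]'
```

```text
time_s: 8.12
tcp_pos: [507.9, -24.6, 128.7]
tcp_rot: [3.142, 0.008, 0.001]
ft_force: [-0.2, 0.3, -1.8]
opening: 0.321
finger_force: 39.9
time_s: 8.38
tcp_pos: [507.8, -24.6, 127.4]
tcp_rot: [3.142, 0.007, 0.0]
ft_force: [0.0, -0.2, -2.1]
opening: 0.323
finger_force: 39.9
time_s: 8.62
tcp_pos: [507.7, -24.6, 126.6]
tcp_rot: [3.142, 0.008, -0.0]
ft_force: [-0.0, -0.2, -2.4]
opening: 0.321
finger_force: 39.9
```

```bash
for i in 1 2 3; do python3 -m creep '[[0,0,-0.5,0,0,0,20],[0,0,0,0,0,0,20]]' | grep -E "tcp_pos|ft_f"; done
```

```text
tcp_pos: [507.7, -24.6, 126.1]
ft_force: [0.6, -0.4, -2.0]
tcp_pos: [507.8, -24.6, 126.0]
ft_force: [-1.5, 0.4, 4.9]
tcp_pos: [507.8, -24.6, 126.0]
ft_force: [-1.9, -0.3, 9.8]
```

```bash
python3 -m creep '[[0,0,0.6,0,0,0,20],[0,0,0,0,0,0,36],[0,0,0,0,0,0,42],[0,0,0,0,0,0,48]]'; python3 -m creep '[[0,0,3,0,0,0,50],[0,0,15,0,0,0,50],[0,0,35,0,0,0,50],[0,0,40,0,0,0,50],[-10,40,20,0,0,0,50]]'; python3 w.py w6 tap; python3 - <<'E'
import cv2
im=cv2.imread("pics/w6.png"); cv2.imwrite("pics/w6c.png",im)
E
```

```text
time_s: 9.88
tcp_pos: [507.8, -24.6, 125.6]
tcp_rot: [3.142, 0.008, -0.0]
ft_force: [0.6, -0.3, 0.3]
opening: 0.484
finger_force: 0.0
time_s: 10.5
tcp_pos: [499.3, 12.5, 241.9]
tcp_rot: [3.14, -0.004, 0.009]
ft_force: [0.5, 1.9, 0.5]
opening: 0.498
finger_force: 0.0
[499.3  12.5 241.9] [ 3.14  -0.004  0.009] [[-6.13377922e-04  9.59234611e-01  2.82610306e-01  7.20150698e+01]
 [ 9.99999460e-01  3.51266497e-04  9.78133506e-04 -1.25836506e-01]
 [ 8.38987981e-04  2.82610753e-01 -9.59234308e-01 -7.00012125e+01]
 [ 0.00000000e+00  0.00000000e+00  0.00000000e+00  1.00000000e+00]]
tap 0.61 [292. 171.  41.  63.] 1661 [517. -23.  79.] [[495.0, -37.0, 49.0], [549.0, -10.0, 88.0]]
```

View pics/w6.png

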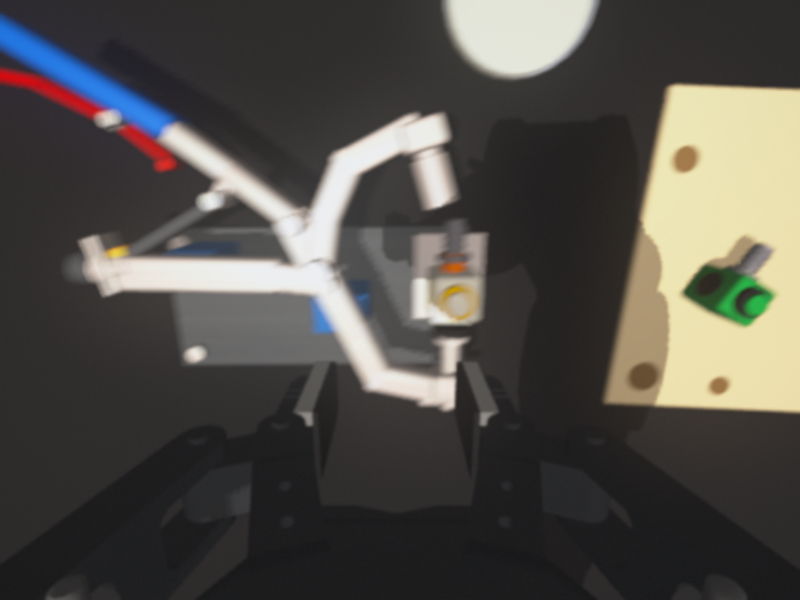

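The tap stands square on the shelf between the pads, with the nozzle facing the moving jaw and gaps at both ends. Next I'll close the fingers and go above the handle's outer side.

```bash
python3 -m creep '[[40,40,0,0,0,-0.13,0],[40,40,0,0,0,-0.13,0],[40,40,0,0,0,-0.13,0],[39,39,0,0,0,-0.13,0],[0,0,0,0,0,0,0]]' 30; python3 -m creep '[[0,0,0,0,0,0,0]]'; python3 w.py w7 handle_bar beaker lever_arm; python3 - <<'E'
from h import *
z=np.load("wrist.npz"); st=env.read_state(); W=cloud("wrist",z["d"],st); print(st["joints"].round(2))
P=W.reshape(-1,3); P=P[(P[:,2]>50)&(P[:,2]<78)&(P[:,0]>540)&(P[:,0]<700)]
for y in range(130,235,10):
    q=P[abs(P[:,1]-y)<2]; print(y,len(q),np.percentile(q[:,0],[0,1,99,100]).round(1) if len(q)>4 else "")
E
```

```text
time_s: 11.22
tcp_pos: [658.3, 179.8, 238.6]
tcp_rot: [-3.037, 0.79, -0.002]
ft_force: [0.1, 0.4, -0.4]
opening: 0.001
finger_force: 0.0
time_s: 11.35
tcp_pos: [656.1, 173.5, 238.7]
tcp_rot: [3.037, -0.799, -0.001]
ft_force: [-0.1, 0.3, 0.3]
opening: 0.004
finger_force: 0.0
[656.1 173.5 238.7] [ 3.037e+00 -7.990e-01 -1.000e-03] [[-6.10270403e-04  9.59103713e-01  2.83054228e-01  7.19404785e+01]
 [ 9.99999441e-01  3.40786790e-04  1.00129289e-03 -1.51277792e-01]
 [ 8.63882586e-04  2.83054681e-01 -9.59103384e-01 -7.00024527e+01]
 [ 0.00000000e+00  0.00000000e+00  0.00000000e+00  1.00000000e+00]]
handle_bar 0.91 [308. 242. 208.  61.] 4195 [603. 141.  69.] [[550.0, 71.0, 54.0], [646.0, 232.0, 73.0]]
beaker 0.95 [142. 100. 168. 112.] 10202 [763. 196.  83.] [[725.0, 153.0, 3.0], [793.0, 221.0, 158.0]]
lever_arm 0.73 [266. 240. 127.  21.] 538 [617. 206.  65.] [[581.0, 134.0, 56.0], [636.0, 241.0, 68.0]]
lever_arm 0.71 [309. 241. 207.  64.] 4275 [603. 140.  69.] [[549.0, 71.0, 53.0], [646.0, 232.0, 73.0]]
[-0.47  0.85  0.28  1.46 -0.28  0.87 -2.18]
130 137 [546.5 547.9 607.4 607.5]
140 175 [541.9 543.1 613.5 613.7]
150 122 [593.9 594.4 619.4 619.8]
160 125 [600.3 600.9 625.4 625.4]
170 121 [606.1 606.6 631.6 631.9]
180 123 [610.8 611.8 637.5 637.6]
190 94 [628.1 628.4 643.3 643.4]
200 96 [633.4 633.9 649.3 649.6]
210 29 [626.1 626.1 645.5 645.8]
220 32 [625.  625.2 629.6 629.7]
230 40 [627.1 627.5 633.7 633.8]
```

View pics/w7.png

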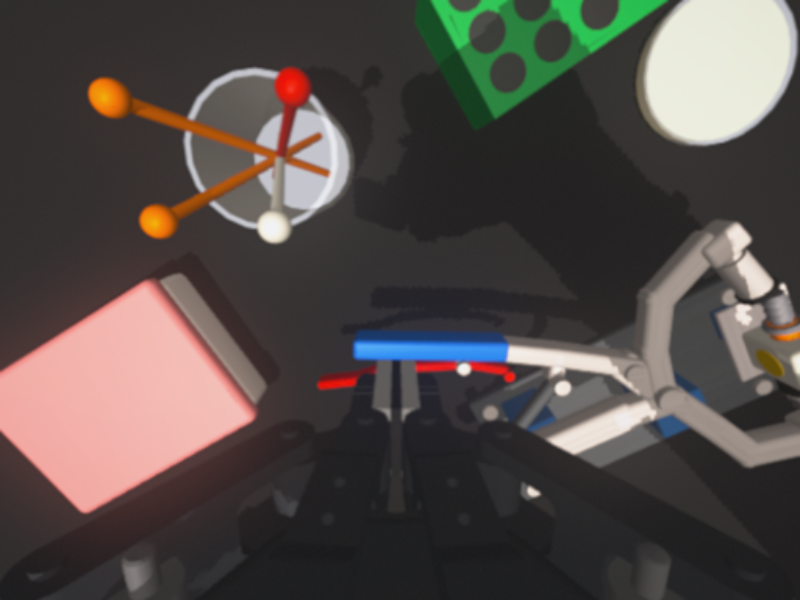

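The handle's outer face passes through about (638,184), tilted about 0.53 rad. The tool is 10 mm clear of it, and the beaker and swabs stay clear behind. Descending.

```bash
python3 -m creep '[[0,0,-35,0,0,0,0],[0,0,-35,0,0,0,0],[0,0,-30,0,0,0,0],[0,0,-12,0,0,0,0],[0,0,0,0,0,0,0]]'; python3 -m creep '[[-3.5,2,0,0,0,0,0],[-3.5,2,0,0,0,0,0],[0,0,0,0,0,0,0]]'
```

```text
time_s: 12.18
tcp_pos: [656.5, 173.9, 126.6]
tcp_rot: [3.037, -0.801, -0.001]
ft_force: [0.3, 0.1, 0.7]
opening: -0.005
finger_force: 0.0
time_s: 12.55
tcp_pos: [649.6, 179.1, 127.5]
tcp_rot: [-3.038, 0.799, -0.001]
ft_force: [0.3, 0.3, -0.7]
opening: -0.003
finger_force: 0.0
```

```bash
python3 - <<'E'
import numpy as np
prev=None
for th in np.arange(-0.53,0.12,0.05):
    s=max(0,min(1,1-(th/0.53)**2)); pin=np.array([-13+9*s,36.5+1.5*s])
    c,si=np.cos(th),np.sin(th); C=pin+np.array([[c,-si],[si,c]])@[-146,18.5+11]
    w=np.array([513+C[1],55.5-C[0]])
    print(round(th,2),w.round(1),None if prev is None else (w-prev).round(1)); prev=w
E
```

```text
-0.53 [648.8 179.6] None
-0.48 [643.4 182.8] [-5.4  3.2]
-0.43 [637.7 185.8] [-5.7  3.1]
-0.38 [631.8 188.8] [-5.9  2.9]
-0.33 [625.6 191.6] [-6.1  2.8]
-0.28 [619.3 194.2] [-6.4  2.6]
-0.23 [612.7 196.6] [-6.6  2.5]
-0.18 [606.  198.9] [-6.7  2.3]
-0.13 [599.1 201. ] [-6.9  2.1]
-0.08 [592.  202.9] [-7.   1.9]
-0.03 [584.9 204.6] [-7.2  1.7]
0.02 [577.6 206.1] [-7.3  1.5]
0.07 [570.2 207.4] [-7.4  1.3]
```

```bash
python3 -m creep '[[-2.7,1.6,0,0,0,0.025,0],[-2.7,1.6,0,0,0,0.025,0],[0,0,0,0,0,0,0]]';  python3 -m creep '[[-2.9,1.5,0,0,0,0.025,0],[-2.8,1.6,0,0,0,0.025,0],[-2.9,1.5,0,0,0,0.025,0],[-3,1.4,0,0,0,0.025,0]]'
```

```text
time_s: 12.92
tcp_pos: [644.9, 181.7, 127.2]
tcp_rot: [-3.057, 0.723, -0.002]
ft_force: [2.2, -0.5, 0.5]
opening: 0.0
finger_force: 1.2
time_s: 13.42
tcp_pos: [632.8, 188.0, 127.0]
tcp_rot: [-3.089, 0.567, -0.001]
ft_force: [3.3, 0.6, 0.9]
opening: 0.002
finger_force: 1.6
```

Contact made, about 2–3 N as expected. I'll carry on along the arc.

```bash
python3 -m creep '[[-3.1,1.4,0,0,0,0.025,0],[-3.1,1.4,0,0,0,0.025,0],[-3.2,1.3,0,0,0,0.025,0],[-3.2,1.3,0,0,0,0.025,0]]';  python3 -m creep '[[-3.3,1.3,0,0,0,0.025,0],[-3.3,1.2,0,0,0,0.025,0],[-3.3,1.2,0,0,0,0.025,0],[-3.4,1.1,0,0,0,0.025,0]]'
```

```text
time_s: 13.92
tcp_pos: [623.1, 192.7, 127.1]
tcp_rot: [-3.113, 0.414, -0.012]
ft_force: [12.0, 0.7, -3.5]
opening: 0.002
finger_force: 5.4
time_s: 14.42
tcp_pos: [610.5, 197.9, 127.1]
tcp_rot: [-3.129, 0.258, -0.014]
ft_force: [10.6, 2.2, -3.3]
opening: -0.001
finger_force: 5.1
```

```bash
python3 -m creep '[[-3.4,1.1,0,0,0,0.025,0],[-3.4,1.0,0,0,0,0.025,0],[0,0,0,0,0,0,0]]'
```

```text
time_s: 14.8
tcp_pos: [601.2, 200.8, 126.9]
tcp_rot: [-3.135, 0.178, -0.005]
ft_force: [6.1, 1.2, -0.4]
opening: 0.001
finger_force: 3.0
```

```bash
for i in 1 2; do python3 -m creep '[[-1.7,0.5,0,0,0,0.012,0],[-1.7,0.5,0,0,0,0.012,0],[0,0,0,0,0,0,0]]'| grep -E "tcp_pos|ft_f"; done
```

```text
tcp_pos: [597.4, 202.0, 126.9]
ft_force: [6.3, 3.0, -0.4]
tcp_pos: [593.4, 203.1, 126.8]
ft_force: [4.5, 3.3, 1.6]
```

```bash
for i in 1 2 3; do python3 -m creep '[[-1.2,0.2,0,0,0,0.008,0],[0,0,0,0,0,0,0]]'| grep -E "tcp_pos|ft_f"; done
```

```text
tcp_pos: [591.9, 203.2, 126.8]
ft_force: [4.0, 2.0, 2.0]
tcp_pos: [590.4, 202.3, 126.6]
ft_force: [4.0, 1.5, 0.7]
tcp_pos: [589.1, 202.2, 126.6]
ft_force: [2.4, 0.9, 1.0]
```

```bash
for i in 1 2 3; do python3 -m creep '[[-1.2,0.3,0,0,0,0.008,0],[0,0,0,0,0,0,0]]'| grep -E "tcp_pos|ft_f"; done
```

```text
tcp_pos: [587.9, 202.5, 126.6]
ft_force: [2.0, 1.2, 0.0]
tcp_pos: [586.7, 202.9, 126.6]
ft_force: [1.0, 0.5, 0.4]
tcp_pos: [585.5, 203.2, 126.6]
ft_force: [1.0, 0.4, 0.2]
```

```bash
for i in 1 2 3; do python3 -m creep '[[-1.0,0.2,0,0,0,0.007,0],[0,0,0,0,0,0,0]]'| grep -E "tcp_pos|ft_f"; done
```

```text
tcp_pos: [584.5, 203.4, 126.5]
ft_force: [-0.4, -0.0, 1.0]
tcp_pos: [583.6, 203.8, 126.6]
ft_force: [0.2, 0.6, 0.6]
tcp_pos: [582.9, 204.0, 126.7]
ft_force: [0.3, -0.5, -0.8]
```

```bash
for i in 1 2 3; do python3 -m creep '[[-0.8,0.1,0,0,0,0.005,0],[0,0,0,0,0,0,0]]'| grep -E "tcp_pos|ft_f"; done
```

```text
tcp_pos: [582.2, 204.2, 126.8]
ft_force: [-0.0, 0.3, -0.1]
tcp_pos: [581.4, 204.2, 126.7]
ft_force: [-0.4, -0.1, -0.1]
tcp_pos: [580.6, 204.3, 126.7]
ft_force: [-0.0, -0.6, 0.8]
```

```bash
cat > hf.py <<'E'
from h import *
st=env.read_state(); im,d=env.grab_frame("wrist"); np.savez("wrist.npz",im=im,d=d); W=cloud("wrist",d,st); print(st["tcp_pos"].round(1))
P=W.reshape(-1,3); P=P[(P[:,2]>50)&(P[:,2]<78)]
r=env.outline_of("wrist","handle_bar"); 
H=W[r[0]["pixels"]]; H=H[(H[:,2]>55)&(H[:,2]<78)]
for y in range(80,240,10):
    q=H[abs(H[:,1]-y)<2]
    if len(q)>4: print(y,len(q),np.percentile(q[:,0],[1,99]).round(1))
print(r[0]["score"])
r=env.outline_of("wrist","lever_arm")
for q in r[:2]:
    L=W[q["pixels"]]; L=L[(L[:,2]>50)&(L[:,2]<78)]; print("lever",round(q["score"],2),len(L),np.percentile(L,[2,98],axis=0).round().tolist() if len(L) else "")
E
python3 hf.py
```

```text
[580.6 204.3 126.7]
80 219 [550.8 561.6]
90 230 [551.2 562.7]
100 236 [541.8 563.6]
110 342 [542.4 564.7]
120 221 [554.5 565.7]
130 223 [555.6 566.7]
140 144 [560.6 568.8]
150 207 [534.7 569.2]
160 48 [567.8 569.3]
170 22 [567.8 569.2]
180 68 [567.5 569.2]
200 5 [546.3 550. ]
230 68 [566.8 568.8]
0.79
lever 0.45 113 [[537.0, 202.0, 58.0], [550.0, 255.0, 67.0]]
```

```bash
for i in 1 2 3 4; do python3 -m creep '[[-0.5,0.1,0,0,0,0.003,0],[0,0,0,0,0,0,0]]'| grep -E "tcp_pos|ft_f"; done
```

```text
tcp_pos: [580.2, 204.4, 126.8]
ft_force: [0.0, 0.4, -0.3]
tcp_pos: [579.6, 204.5, 126.7]
ft_force: [0.1, 0.0, 0.3]
tcp_pos: [579.3, 204.6, 126.8]
ft_force: [0.5, 0.8, -0.2]
tcp_pos: [579.2, 204.6, 126.8]
ft_force: [1.4, -1.4, -0.9]
```

```bash
for i in 1 2; do python3 -m creep '[[-0.3,0,0,0,0,0,0],[0,0,0,0,0,0,0]]'| grep -E "tcp_pos|ft_f"; done
```

```text
tcp_pos: [579.0, 204.6, 126.8]
ft_force: [2.7, 0.6, -1.3]
tcp_pos: [578.9, 204.6, 126.9]
ft_force: [5.2, -0.7, -1.6]
```

The handle is on its stop at about 5 N. I'll back off and check that it stays locked.

```bash
python3 -m creep '[[3,0,0,0,0,0,0],[10,0,0,0,0,0,0],[15,0,0,0,0,0,0],[0,0,30,0,0,0,0],[0,0,50,0,0,0,0]]'; python3 -m creep '[[-40,-20,40,0,0,0,0],[-40,0,0,0,0,0,0],[0,0,0,0,0,0,0],[0,0,0,0,0,0,0]]'; python3 hf.py; python3 -c "
import numpy as np,cv2
cv2.imwrite('pics/w8.png',cv2.resize(np.load('wrist.npz')['im'][...,::-1],(800,600)))"
```

```text
time_s: 20.82
tcp_pos: [604.8, 204.5, 205.7]
tcp_rot: [3.14, 0.046, -0.009]
ft_force: [1.1, -0.5, -0.6]
opening: 0.003
finger_force: 0.0
time_s: 21.32
tcp_pos: [526.7, 185.1, 246.9]
tcp_rot: [-3.141, -0.046, -0.001]
ft_force: [0.4, 0.6, 0.0]
opening: 0.003
finger_force: 0.0
[526.7 185.1 246.9]
80 63 [549.3 561. ]
90 63 [550.1 562.2]
100 81 [538.8 563.6]
110 140 [537.1 564.5]
120 94 [534.9 565.4]
130 103 [533.5 566.3]
140 134 [531.6 568.2]
150 121 [531.1 568.5]
160 119 [530.9 568.6]
170 104 [548.3 568.5]
180 98 [548.2 568.5]
190 109 [546.7 568.4]
200 102 [546.7 568.3]
210 111 [544.  568.3]
220 110 [540.  568.2]
230 98 [536.8 568.1]
0.55
lever 0.89 903 [[535.0, 136.0, 57.0], [553.0, 251.0, 68.0]]
```

View pics/w8.png

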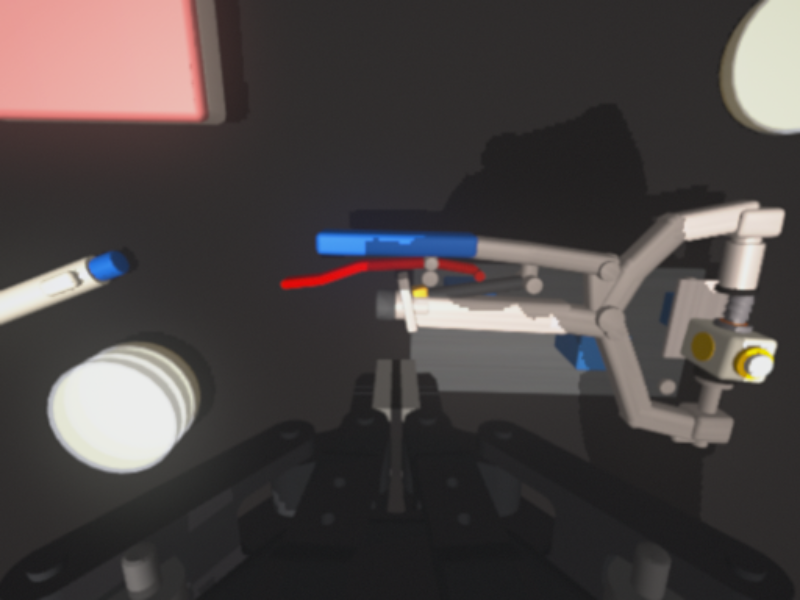

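The clamp stays locked, with the handle face at x≈568. The lever tail shows at (285,284) px with free space below it. I'll check the nozzle close up from this frame.

```bash
python3 - <<'E'
from h import *
z=np.load('wrist.npz'); W=cloud("wrist",z["d"]); im=z["im"]
cv2.imwrite('pics/w8c.png',cv2.resize(im[120:290,400:512,::-1],None,fx=3.5,fy=3.5,interpolation=cv2.INTER_CUBIC))
P=W.reshape(-1,3); P=P[(P[:,2]>53)&(P[:,2]<75)]
L=W[env.outline_of("wrist","lever_arm")[0]["pixels"]]; L=L[(L[:,2]>55)&(L[:,2]<72)]
for y in range(200,262,6):
    q=L[abs(L[:,1]-y)<3]
    if len(q)>3: print(y,len(q),np.percentile(q[:,0],[2,98]).round(1),q[:,2].mean().round())
print(np.sort(L[:,1])[-8:])
T=W[env.outline_of("wrist","tap")[0]["pixels"]]; T=T[~np.isnan(T[:,0])]; print(np.percentile(T,[1,50,99],axis=0).round(1))
E
```

```text
200 49 [545.6 551.8] 65.0
206 49 [545.4 551.3] 64.0
212 56 [542.8 550.2] 65.0
218 47 [540.3 547.7] 65.0
224 52 [538.8 545.9] 65.0
230 51 [535.8 543.4] 64.0
236 47 [536.1 541.5] 65.0
242 53 [534.9 540.8] 65.0
248 46 [533.8 539.9] 65.0
254 14 [534.9 538.8] 66.0
[252.27782086 252.37010493 252.56661855 252.57738751 252.7310004
 253.24199901 253.314375   253.36127045]
[[487.7 -38.1  42.3]
 [506.7 -18.   71.4]
 [534.  -10.3  88.3]]
```

View pics/w8c.png

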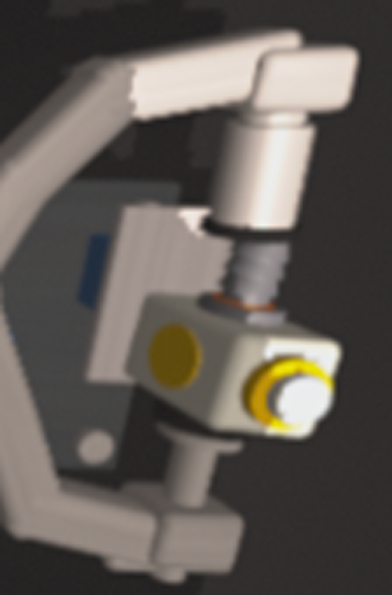

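The orange line sits on the outer side of the flange, and the flange is flush against the body, so the nozzle is home. Next, the lever: its tail's inner face is at x≈534, y≈245.

```bash
python3 -m creep '[[-7,30,0,0,0,0,0],[-7,30,-20,0,0,0,0],[0,0,-40,0,0,0,0],[0,0,-40,0,0,0,0],[0,0,0,0,0,0,0]]'; python3 -m creep '[[0,0,-20,0,0,0,0],[4,0,0,0,0,0,0],[0,0,0,0,0,0,0]]'
```

```text
time_s: 22.2
tcp_pos: [510.6, 243.9, 144.2]
tcp_rot: [3.138, 0.045, -0.009]
ft_force: [-0.2, 0.5, 0.3]
opening: -0.001
finger_force: 0.0
time_s: 22.58
tcp_pos: [517.5, 244.9, 128.3]
tcp_rot: [-3.14, -0.044, -0.004]
ft_force: [0.9, -0.7, -0.8]
opening: 0.001
finger_force: 0.0
```

```bash
for i in 1 2 3 4; do python3 -m creep '[[1.5,0,0,0,0,0,0],[0,0,0,0,0,0,0]]'| grep -E "tcp_pos|ft_f"; done
```

```text
tcp_pos: [518.0, 244.8, 127.5]
ft_force: [-0.1, 0.1, -0.3]
tcp_pos: [519.2, 244.7, 126.8]
ft_force: [1.3, -0.1, -0.5]
tcp_pos: [520.7, 244.7, 126.7]
ft_force: [0.6, -0.0, -0.3]
tcp_pos: [522.1, 244.7, 126.7]
ft_force: [0.6, -0.1, -0.5]
```

```bash
for i in 1 2 3 4 5 6; do python3 -m creep '[[1.3,0,0,0,0,0,0],[0,0,0,0,0,0,0]]'| grep -E "tcp_pos|ft_f"; done
```

```text
tcp_pos: [523.4, 244.8, 126.7]
ft_force: [0.4, 0.3, 0.2]
tcp_pos: [524.8, 244.7, 126.7]
ft_force: [-0.3, 1.1, -0.3]
tcp_pos: [526.1, 244.7, 126.8]
ft_force: [-1.0, 0.0, 0.8]
tcp_pos: [527.4, 244.7, 126.7]
ft_force: [-0.3, 0.4, -0.5]
tcp_pos: [528.5, 244.8, 126.7]
ft_force: [-0.6, 1.1, 0.5]
tcp_pos: [530.0, 244.8, 126.8]
ft_force: [-0.0, 0.2, -0.2]
```

```bash
for i in 1 2 3 4 5; do python3 -m creep '[[1.2,0,0,0,0,0,0],[0,0,0,0,0,0,0]]'| grep -E "tcp_pos|ft_f"; done; python3 hf.py
```

```text
tcp_pos: [531.3, 244.7, 126.8]
ft_force: [-0.5, 0.3, 0.0]
tcp_pos: [532.5, 244.6, 126.8]
ft_force: [-0.9, 0.4, 0.1]
tcp_pos: [533.7, 244.6, 126.8]
ft_force: [-0.1, -0.4, -0.9]
tcp_pos: [535.1, 244.5, 126.8]
ft_force: [0.7, -0.2, -0.7]
tcp_pos: [536.1, 244.7, 126.8]
ft_force: [0.8, -0.3, 0.4]
[536.1 244.7 126.8]
110 35 [564.3 575.4]
120 259 [552.2 581.9]
130 468 [546.4 601.6]
140 713 [542.1 606.8]
150 612 [537.6 612.9]
160 938 [531.6 618. ]
170 554 [600.1 623.8]
180 573 [604.2 628.8]
190 595 [608.7 634.2]
200 595 [613.  639.9]
210 592 [614.4 643.3]
220 134 [615.5 621.7]
230 146 [618.2 625. ]
0.84
lever 0.7 4629 [[630.0, 304.0, 50.0], [655.0, 366.0, 52.0]]
lever 0.61 4007 [[577.0, 136.0, 57.0], [627.0, 242.0, 68.0]]
```

The handle has sprung open (face now at x≈640). I'll retreat away from the clamp, rise and verify.

```bash
python3 -m creep '[[-10,0,0,0,0,0,0],[-10,0,30,0,0,0,0],[0,0,45,0,0,0,0],[0,0,45,0,0,0,0],[0,-30,0,0,0,0,0]]'; python3 -m creep '[[0,-60,0,0,0,0,0],[0,-60,0,0,0,0,0],[-10,-50,0,0,0,0,0],[0,0,0,0,0,0,0],[0,0,0,0,0,0,0]]'; python3 w.py w9 tap rest; python3 tapfit.py; python3 -c "
import numpy as np,cv2
im=np.load('wrist.npz')['im'][...,::-1]
cv2.imwrite('pics/w9c.png',cv2.resize(im[:260,150:500],(800,594),interpolation=cv2.INTER_CUBIC))"
```

```text
time_s: 27.1
tcp_pos: [516.7, 218.1, 250.1]
tcp_rot: [-3.136, -0.053, -0.011]
ft_force: [0.2, 0.0, -1.0]
opening: -0.003
finger_force: 0.0
time_s: 27.72
tcp_pos: [505.5, 45.4, 246.8]
tcp_rot: [-3.14, -0.046, 0.0]
ft_force: [-0.4, 0.6, -0.2]
opening: -0.001
finger_force: 0.0
[505.5  45.4 246.8] [-3.14  -0.046  0.   ] [[-6.10543683e-04  9.59239052e-01  2.82595239e-01  7.20177563e+01]
 [ 9.99999464e-01  3.49467361e-04  9.74257801e-04 -1.23969283e-01]
 [ 8.35788317e-04  2.82595682e-01 -9.59238751e-01 -7.00021007e+01]
 [ 0.00000000e+00  0.00000000e+00  0.00000000e+00  1.00000000e+00]]
tap 0.66 [327. 188.  40.  58.] 1510 [509. -23.  78.] [[490.0, -37.0, 48.0], [537.0, -11.0, 88.0]]
rest 0.7 [321. 179.  48.  51.] 1118 [524. -14.  40.] [[487.0, -53.0, 1.0], [540.0, -3.0, 42.0]]
ztop 88.42771613582269
block rect (501.6212158203125, -24.281457901000977) (27.674123764038086, 28.682321548461914) 87.21870422363281 888 tile z [-0.65952303 37.85072038 39.78878672]
noz [526.73036377 -24.75792972] yaw -0.018973747899906704 end 38.118774796115
```

View pics/w9c.png

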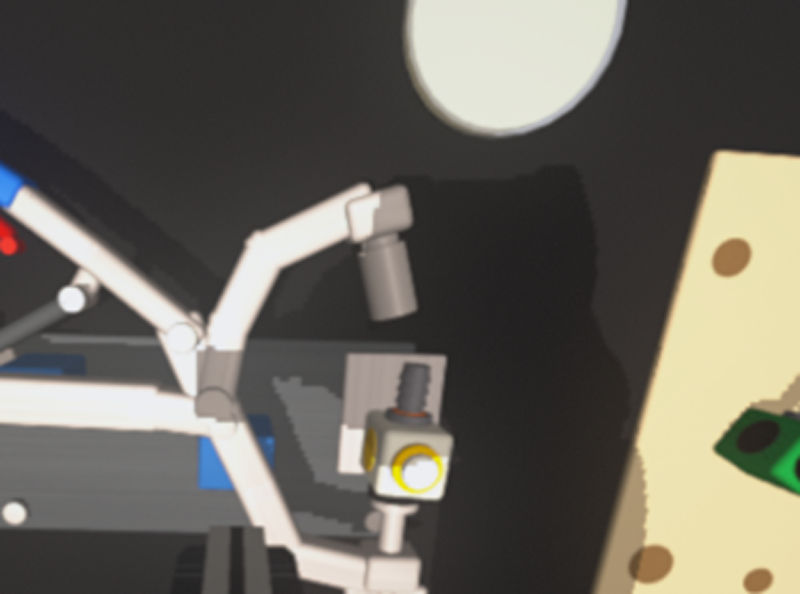

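The clamp is open and the tap stands on the shelf. The nozzle end measures 38.1 mm from the tap's centre, against 43.2 mm before, so it is fully home. The arm is clear, so I'm handing in.

```bash
python3 -c "
from cell import env
print(env.close_job())"
```

```text
the job is handed in; nothing more can be done
None
```

The job is done and handed in at about 28 s: the clamp locked by itself and pressed the nozzle fully home, then the red lever released it, and the tap is left standing on the shelf with the clamp sprung open.

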